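# Hold the head plate over a culture vessel for screwing down

### The job

Press the red clamp lever of the drive base down until it catches and stays down by itself, so that the glass culture vessel is held fast. Then pick up the round steel head plate with the black handle and hold it level about 15 mm above the vessel's flange, its four holes lined up over the four threaded holes (any quarter turn will do), so that a colleague can slip in the seal and start the screws: do not let the plate touch the vessel or the base on the way, leave the ring, tray, jar and flask alone, and finish while still holding the plate there, at rest.

Things in the scene. Friction and masses are not known exactly. Their poses are not given: they have to be found in the camera images.
- stand: Blue drive base, fixed, 40 mm high. Origin: on the work surface under the vessel's upright axis; z up. The housing spans x -85 to +85 mm, y -155 to +85 mm. The clamp stands on it on the vessel's -y side, in the plane x = 0: the lever's pivot is at (0, -125, 62) mm and the lever points away from the vessel (to -y), ending 107 mm from the pivot, over the work surface.
- clamp_lever (a joint): Angle of the red clamp lever: 0 at rest, where a spring holds it raised 0.65 rad above level; grows as it is pressed down; 0.65 (level) is its stop. Pressing square to it at 65 mm from the pivot takes up to about 6 N, straight down with rubbing up to 15 N. Past 0.5 rad it is over centre, springs on to its stop and stays down by itself; let go before that, it springs back up.
- lever_pad (a point): Point in the middle of the upper face of the lever's red grip, 85 mm from the pivot. The grip is 22 mm wide, 13 mm thick and reaches from 45 to 107 mm from the pivot. With the lever fully down this point is 68 mm above the work surface, 210 mm from the vessel's axis.
- vessel_rim (a point): Centre of the upper face of the vessel's steel flange (ring, 130 mm outer, 80 mm inner diameter, 12 mm thick), 165 mm above the work surface; z up. The vessel (glass, 100 mm diameter, 120 mm steel foot) is fixed on the base but stands turned by any angle; its x axis points to thread0, its y axis to thread1.
- thread0 (a point): Mouth of threaded hole 0 (8 mm, in a 15 mm brass insert) in the flange's upper face, 55 mm from its centre, at 0 degrees from the vessel's x axis.
- thread1 (a point): Mouth of threaded hole 1 (8 mm, in a 15 mm brass insert) in the flange's upper face, 55 mm from its centre, at 90 degrees from the vessel's x axis.
- thread2 (a point): Mouth of threaded hole 2 (8 mm, in a 15 mm brass insert) in the flange's upper face, 55 mm from its centre, at 180 degrees from the vessel's x axis.
- thread3 (a point): Mouth of threaded hole 3 (8 mm, in a 15 mm brass insert) in the flange's upper face, 55 mm from its centre, at 270 degrees from the vessel's x axis.
- head_grip (a point): Centre of the head plate's handle bar: black, 82 mm long along the plate's x axis, 14 mm wide (y), 12 mm high, 50 mm above the plate's underside, over its middle, on two 10 mm posts at x = -34 and +34 mm; z up. The loose plate (about 0.6 kg) is a steel disc, 130 mm diameter, 7 mm thick, lying flat, handle up; four 12 mm holes lie 55 mm from the middle on its +x, +y, -x, -y axes.
- head_hole0 (a point): Centre of the head plate's hole on its +x axis (in line with the handle bar), 55 mm from the plate's middle, 3.5 mm above its underside.
- head_hole2 (a point): Centre of the head plate's hole on its -x axis, opposite hole 0. Between the holes, at (+-29, +-29) mm from the plate's middle, stand four capped ports, 18 mm wide, their tops 24 mm above the plate's underside.
- seal_ring: Orange seal ring lying flat, 98 mm outer diameter, 5 mm high, loose; a bystander. Origin: middle of its underside.
- screw_tray: Small open steel tray with four thumb screws, 110 x 75 x 22 mm, loose; a bystander. Origin: middle of its underside.
- spawn_jar: White grain-spawn jar with a white lid, 86 mm diameter, 133 mm high, loose; a bystander. Origin: middle of its underside.
- flask: Stoppered conical glass flask, 82 mm diameter at the foot, 138 mm high, loose; a bystander. Origin: middle of its underside.
Not all that is in view belongs to the job. There is more than one size of the part that bears head_grip; the job needs the middle-sized.

How it is judged:
By the outcome, as a careful person would: the job done as asked, in the order asked, and still so for the second after the job is handed in, while the arm keeps its last pose, push and grip.
It also fails if it takes over 64 s, if anything falls off the work surface, if the arm or the gripper's body presses on something with over 40 N, if the wrist force passes 120 N, or if a joint passes its speed limit or range.

### The arm

A 6-joint arm with a two-finger parallel gripper is mounted at the origin on the work surface. World frame = base frame: x ahead of the robot, y to its left, z up, the work surface at z = 0. Lengths are in m, angles in rad, forces in N, time in s.
With the tool pointing down it reaches from about 0.3 to 0.775 m from the base axis. Payload 14.6 kg.
Tool frame: the origin (TCP) lies at the very end of the fingers, on their centre line; the grasp point (between the pads) lies 19 mm behind it; z points along the fingers, y is the line along which they close (so a half turn about z gives the same grasp; the last joint's range is limited). The gripper opens to 94 mm and grips with 3 to 60 N. Pads are 16 mm wide; open, the fingers measure 119 mm over their backs; the gripper's body (75 mm by 177 mm) begins 78 mm behind the grasp point.
Start: joints at [1.232, 0.3, 1.521, -0, 1.321, -0.067], TCP at [0.148, 0.53, 0.173] pointing down, gripper open.
Joint ranges: [-3.03, 3.03], [-0.79, 2.21], [0.23, 2.52], [-1.04, 4.18], [0, 3.07], [-2.55, 2.55]. Speed limits (rad/s): [2.22, 2.22, 2.57, 3.14, 3.14, 3.14].

### API

Orientations are given as [roll, pitch, yaw] about the fixed x, y, z axes, in that order (R = Rz(yaw) Ry(pitch) Rx(roll)).
In Python, from station import telemetry, cams, hand_in, nets gives the robot as it stands.
- The arm moves only by the tool move_arm, never from a script. Its argument "increments" is a list of rows, each a list of 4 numbers: the shift along the tool's x, y, z in m, then the turn about the tool's z in rad. In form: [[tx, ty, tz, roll], ...]. A call has 1 to 20 rows; each row shifts and turns the commanded pose from where the row before left it, along the tool's axes as they then stand; what a row does not reach is not made up. A row lasts 1/8 s, in which the tool goes at most 62.5 mm and 10.7 degrees, less where a joint would pass 70% of its speed; a pose out of reach is approached as far as the arm can. A call is refused whole if a number of a shift passes 0.0625 or a number of a turn 0.188, either way. A call with a gripper value outside its range is refused whole. "grip" is the opening, from 0 (shut) to 1 (fully open), set as the call begins (left out, the last holds). The fingers move at their own pace and stop on an object; "force" is the grip in N (left out, the last holds). Time passes only in rows, so rows that do not move let the fingers close. It gives the time, the measured TCP pose, the force, the opening and the grip force at its end, in the units of the state.
- telemetry.get_obs(): the state, without advancing time (a new reading comes with each control period).
- cams.camera(name): name is "scene" or "top"; returns the picture (400x640x3 uint8, blue, green, red); there is no depth.
- cams.camera_model(name): a dict with "intrinsics" (3x3 intrinsics, pixels), "xyz" and "attitude" of the camera in the world. Camera axes: x right, y up, looking along -z (the intrinsics and any distortion apply to the point x, -y, -z); pixel columns grow to the right and rows downward; lengths in m; the calibration is good to about 2 mm. A picture is of the moment at which its call begins. camera_model takes no time and is no camera call.
- hand_in(): hands the job in; it is judged then, once.
Trained networks look in the newest picture that a camera, given by its name, has taken for a name from the list of things; names that differ only in an ending like _2 or _b are one class to them, and where a whole thing is asked for, a point or a joint stands for the part that bears it (a point fixed in the world has none). Each returns a list of dicts, best first, with "conf" (0 to 1); they miss things now and then, are a little off and sometimes report something else, mostly with a low value. They report only what shows in the picture. A call takes as long as a camera call. They do not tell look-alikes from the thing itself.
- nets.search_frame(camera, query): "extent" ([left, top, right, bottom] in pixels, round what is visible of it).
- nets.mark_of(camera, query): "centre" ([column, row] in pixels: a listed point, or the origin of a listed thing).
The state is a dict: "time_s": time; "qpos": joint angles; "joint_vel": joint speeds; "tau": joint torques, N m; "ee_pos": TCP position; "eef_rot": TCP orientation; "force": force on the tool from outside, world axes, zero at the start; "moment": the same for the moment, N m; "grip_width": finger opening in m; "grip_force": force on a finger pad.
Only numpy, scipy, OpenCV 4.12 (cv2) and the standard library are available. Lean on these libraries where they do the work, as an engineer would, in place of code of your own. Each camera call takes 0.05 s, during which the arm holds its last target. There are 200 camera calls.

## Working session

There is one attempt and no reset: what is moved stays moved. The work goes in short steps, Python scripts to look and compute and a tool call to move; the robot and the scene stay as the last step left them, time stands still between calls to the robot, and variables do not carry over. Pictures are saved under pics/ and viewed, at most 10 in all, crops included, and the job is handed in when it is done.

Besides the shell and the picture viewer there is one more tool, called after "Call:" as a command line: name --pt "numbers of a row" for each row, then --argument value for the rest. move_arm: Moves the arm, as the interface text tells. Its arguments: {"type":"object","properties":{"increments":{"type":"array"},"grip":{"type":"number"},"force":{"type":"number"}},"required":["increments"]}

```bash
mkdir -p pics; ls
cat > h.py <<'E'
import numpy as np, cv2
from scipy.spatial.transform import Rotation as R
from station import telemetry, cams, hand_in, nets
def ray(c,px):
    m=cams.camera_model(c); K=np.array(m["intrinsics"]); a=np.array(m["attitude"])
    Rm=a if a.shape==(3,3) else R.from_euler('xyz',a).as_matrix()
    d=np.linalg.inv(K)@[px[0],px[1],1]; return np.array(m["xyz"]),Rm@(d*[1,-1,-1])
def at_z(c,px,z):
    o,d=ray(c,px); return o+d*(z-o[2])/d[2]
def proj(c,p):
    m=cams.camera_model(c); K=np.array(m["intrinsics"]); a=np.array(m["attitude"])
    Rm=a if a.shape==(3,3) else R.from_euler('xyz',a).as_matrix()
    q=K@((Rm.T@(np.array(p)-m["xyz"]))*[1,-1,-1]); return q[:2]/q[2]
E
python3 - <<'E'
from h import *
for c in("scene","top"):
    cv2.imwrite(f"pics/{c}0.png",cams.camera(c)); print(cams.camera_model(c))
    for q in("stand","lever_pad","vessel_rim","thread0","head_grip","head_hole0","head_hole2"):
        print(c,q,[(np.round(r["centre"],1).tolist(),round(r["conf"],2)) for r in nets.mark_of(c,q)[:6]])
E
```

```text
pics
{'intrinsics': array([[378.93422692,   0.        , 321.65916308],
       [  0.        , 378.93422692, 204.27317535],
       [  0.        ,   0.        ,   1.        ]]), 'xyz': array([0.99130218, 0.33540857, 0.94065205]), 'attitude': array([ 0.58237016, -0.01016828,  2.17368321])}
scene stand [([360.9, 255.5], 0.74), ([292.9, 214.6], 0.48)]
scene lever_pad []
scene vessel_rim [([366.4, 223.0], 0.77), ([358.7, 245.9], 0.62)]
scene thread0 [([360.4, 245.2], 0.96), ([345.3, 219.2], 0.91), ([390.8, 229.8], 0.88), ([375.9, 204.7], 0.88)]
scene head_grip [([318.5, 142.1], 0.83), ([265.2, 187.0], 0.78), ([232.0, 146.0], 0.63)]
scene head_hole0 [([333.6, 167.1], 0.83), ([260.2, 209.7], 0.77), ([268.7, 181.9], 0.75), ([222.3, 162.0], 0.74), ([301.6, 140.3], 0.68), ([245.0, 144.8], 0.55)]
scene head_hole2 [([333.6, 167.1], 0.83), ([260.2, 209.7], 0.77), ([268.7, 181.9], 0.75), ([222.3, 162.0], 0.74), ([301.6, 140.3], 0.68), ([245.0, 144.8], 0.55)]
{'intrinsics': array([[423.81969481,   0.        , 321.14090555],
       [  0.        , 423.81969481, 197.37754322],
       [  0.        ,   0.        ,   1.        ]]), 'xyz': array([0.37534809, 0.04660998, 1.35288125]), 'attitude': array([ 0.13719561,  0.00783759, -1.59684649])}
top stand [([283.6, 211.7], 0.62)]
top lever_pad []
top vessel_rim [([280.6, 196.2], 0.66)]
top thread0 [([262.6, 199.2], 0.77), ([286.3, 213.6], 0.76), ([276.2, 176.4], 0.7), ([295.6, 190.3], 0.67)]
top head_grip [([454.5, 217.2], 0.93), ([393.5, 203.1], 0.88), ([380.4, 272.7], 0.63)]
top head_hole0 [([443.5, 229.9], 0.97), ([394.3, 218.6], 0.88), ([355.1, 264.6], 0.68), ([451.0, 208.2], 0.67), ([399.1, 276.4], 0.64), ([380.7, 187.7], 0.63)]
top head_hole2 [([443.5, 229.9], 0.97), ([394.3, 218.6], 0.88), ([355.1, 264.6], 0.68), ([451.0, 208.2], 0.67), ([399.1, 276.4], 0.64), ([380.7, 187.7], 0.63)]
```

View pics/top0.png

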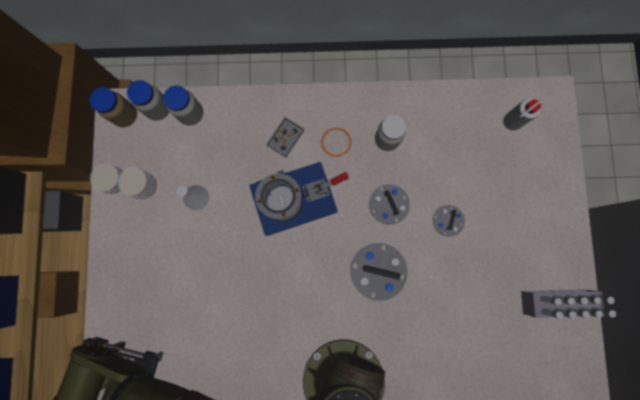

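View pics/scene0.png

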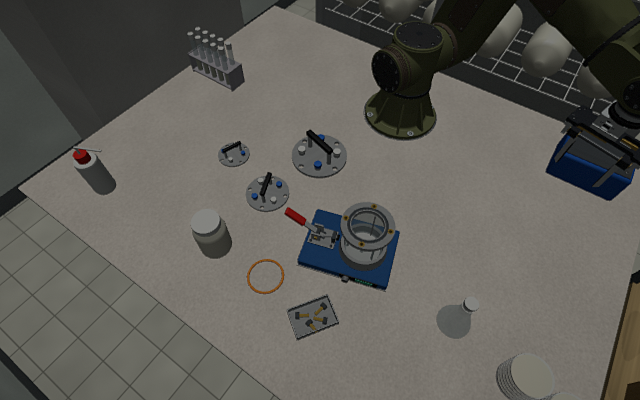

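The top view shows the base and vessel near (280,197), with the red lever at about (340,179). The middle-sized plate is at (390,204), between the large one at (380,272) and the small one at (449,220). The scene view agrees: lever (296,216), middle plate (267,193).

```bash
cat >> h.py <<'E'
def red(c,z):
    im=cams.camera(c).astype(int); b,g,r=im[...,0],im[...,1],im[...,2]
    m=((r>110)&(r>2.2*g)&(r>2.2*b)).astype(np.uint8)
    n,l,s,ce=cv2.connectedComponentsWithStats(m); return [(s[i].tolist(),np.round(ce[i],1).tolist()) for i in range(1,n) if s[i][4]>20]
def tri(p1,p2):
    o1,d1=ray("scene",p1);o2,d2=ray("top",p2);d1/=np.linalg.norm(d1);d2/=np.linalg.norm(d2)
    t=np.linalg.lstsq(np.c_[d1,-d2],o2-o1,rcond=None)[0];a=o1+d1*t[0];b=o2+d2*t[1];return (a+b)/2,np.linalg.norm(a-b)
E
python3 - <<'E'
from h import *
np.set_printoptions(precision=4,suppress=True)
T={"scene":[(360.4,245.2),(345.3,219.2),(390.8,229.8),(375.9,204.7)],"top":[(262.6,199.2),(286.3,213.6),(276.2,176.4),(295.6,190.3)]}
for c in T:
    P=np.array([at_z(c,p,.165) for p in T[c]]); m=P.mean(0); print(c,"rim",m); d=P-m
    print(np.degrees(np.arctan2(d[:,1],d[:,0])),np.linalg.norm(d[:,:2],axis=1))
    print("red",red(c,0))
for c,ps,g in(("scene",[(260.2,209.7),(268.7,181.9)],(265.2,187.0)),("top",[(394.3,218.6),(380.7,187.7)],(393.5,203.1))):
    print(c,"grip",at_z(c,g,.050)); 
    for p in ps: print(at_z(c,p,.0035))
print(tri((265.2,187.0),(393.5,203.1)))
for c in("scene","top"): 
  for q in("screw_tray","spawn_jar","flask","seal_ring"):
    r=nets.mark_of(c,q); print(c,q,[(at_z(c,x["centre"],0),round(x["conf"],2)) for x in r[:2]])
E
python3 - <<'E'
import sys; sys.path.insert(0,'.')
from h import *
a=cv2.imread('pics/scene0.png')[120:290,200:420];b=cv2.imread('pics/top0.png')[140:260,230:450]
a=cv2.resize(a,None,fx=3.5,fy=3.5,interpolation=2)[:, :770]
b=cv2.resize(b,None,fx=3.5,fy=3.5,interpolation=2)
cv2.imwrite('pics/ca.png',a);cv2.imwrite('pics/cb.png',b)
E
```

```text
scene rim [0.5499 0.175  0.165 ]
[  13.3328  -70.0069  109.0666 -167.6683] [0.0594 0.0555 0.0543 0.0604]
red [([73, 150, 13, 9, 74], [79.0, 154.0])]
top rim [0.55   0.1675 0.165 ]
[ 102.6338 -162.8989   11.2783  -75.0347] [0.0512 0.0564 0.0544 0.0455]
red [([529, 100, 8, 7, 29], [532.4, 102.2]), ([533, 104, 7, 7, 25], [536.4, 107.5]), ([337, 173, 11, 7, 28], [343.5, 176.5])]
scene grip [ 0.5473 -0.1578  0.05  ]
[ 0.5962 -0.1435  0.0035]
[ 0.5029 -0.187   0.0035]
top grip [ 0.5315 -0.1712  0.05  ]
[ 0.4873 -0.179   0.0035]
[ 0.5881 -0.1402  0.0035]
(array([ 0.534 , -0.1745,  0.0222]), np.float64(0.0029291253948765202))
scene screw_tray [(array([0.7759, 0.1646, 0.    ]), 0.97)]
scene spawn_jar [(array([ 0.7494, -0.1682,  0.    ]), 0.72)]
scene flask []
scene seal_ring [(array([ 0.7489, -0.0149,  0.    ]), 0.47)]
top screw_tray [(array([0.7623, 0.166 , 0.    ]), 0.64)]
top spawn_jar [(array([ 0.752 , -0.1744,  0.    ]), 0.97)]
top flask [(array([0.5691, 0.4599, 0.    ]), 0.78), (array([0.5192, 0.1618, 0.    ]), 0.6)]
top seal_ring [(array([ 0.7332, -0.0015,  0.    ]), 0.49)]
```

View pics/ca.png

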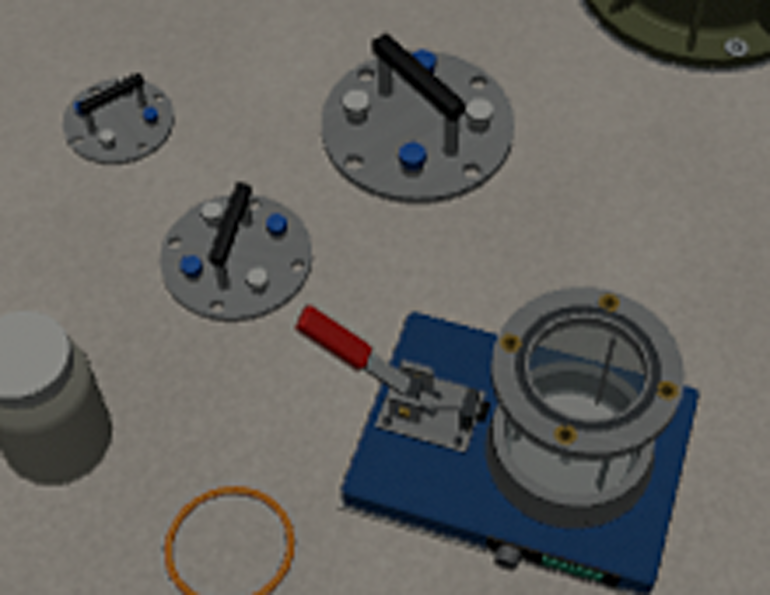

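View pics/cb.png

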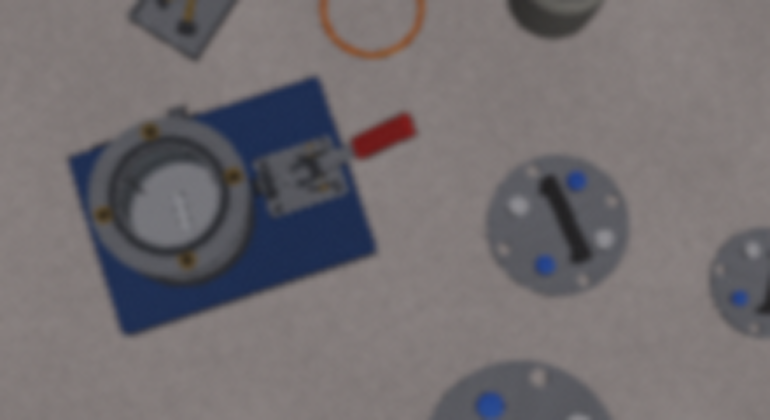

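Both crops confirm the parts. The middle plate's handle runs from (238,185) to (218,262) in the scene crop, and the brass inserts show clearly in both crops. Next I refine the poses with a joint two-camera fit.

```bash
cat > fit.py <<'E'
from h import *
from scipy.optimize import least_squares
np.set_printoptions(precision=4,suppress=True)
off={"scene":(200,120),"top":(230,140)}
def px(c,pts): return [((x+.5)/3.5-.5+off[c][0],(y+.5)/3.5-.5+off[c][1]) for x,y in pts]
def fit(obs,body,x0,pairs):
    # body pts; pairs: list of (cam,px,idx)
    def f(v):
        c,s=np.cos(v[2]),np.sin(v[2])
        return np.concatenate([proj(k,[v[0]+c*body[i][0]-s*body[i][1],v[1]+s*body[i][0]+c*body[i][1],body[i][2]])-p for k,p,i in pairs])
    r=least_squares(f,x0); return r.x,r.fun.reshape(-1,2)
E
python3 - <<'E'
from fit import *
ves={"scene":[(610,302),(510,343),(667,390),(566,434)],"top":[(150,131),(233,176),(103,214),(187,259)]}
pl={"scene":[(255,205),(175,243),(298,266),(217,305)],"top":[(532,172),(613,201),(503,250),(583,281)]}
def run(pts,z,x0):
    body=[(.055*np.cos(a),.055*np.sin(a),z) for a in np.arange(4)*np.pi/2]
    for cams_ in(("scene",),("top",),("scene","top")):
        pr=[]
        for c in cams_:
            for p in px(c,pts[c]):
                w=at_z(c,p,z)[:2]-x0[:2]; i=int(np.round((np.arctan2(w[1],w[0])-x0[2])/(np.pi/2)))%4; pr.append((c,np.array(p),i))
        v,r=fit(None,body,x0,pr); print(cams_,v,np.degrees(v[2]),"rms",np.sqrt((r**2).mean()),[p[2] for p in pr])
print("vessel");run(ves,.165,[.55,.171,.26])
print("plate");run(pl,.0035,[.541,-.165,.4])
print("lever");
for c,t,s in(("scene",(303,320),(365,357)),("top",(414,122),(355,150))):
    a,b=px(c,[t,s]); print(c,at_z(c,a,.13),at_z(c,b,.1))
print(tri(px("scene",[(303,320)])[0],px("top",[(414,122)])[0]),tri(px("scene",[(365,357)])[0],px("top",[(355,150)])[0]))
# base housing corners z=.04
print([at_z("top",p,.04)[:2] for p in px("top",[(70,156),(318,77),(376,252)])], [at_z("scene",p,.04)[:2] for p in px("scene",[(697,390),(412,315),(345,492)])])
E
```

```text
vessel
('scene',) [0.5502 0.1739 0.2647] 15.165621268902802 rms 0.12106092325748317 [2, 3, 1, 0]
('top',) [0.5488 0.1745 0.2634] 15.090479695459232 rms 0.09839389580834479 [0, 3, 1, 2]
('scene', 'top') [0.5496 0.1741 0.264 ] 15.126315052942438 rms 0.2251143259160377 [2, 3, 1, 0, 0, 3, 1, 2]
plate
('scene',) [ 0.5358 -0.1663  0.3829] 21.937847550620937 rms 0.1558688350994938 [2, 3, 1, 0]
('top',) [ 0.534  -0.1644  0.3907] 22.387826837633273 rms 0.13686882916871124 [0, 3, 1, 2]
('scene', 'top') [ 0.535  -0.1654  0.3867] 22.1580320135537 rms 0.33905051970652367 [2, 3, 1, 0, 0, 3, 1, 2]
lever
scene [ 0.6151 -0.0224  0.13  ] [0.6007 0.0214 0.1   ]
top [ 0.61   -0.0285  0.13  ] [0.5927 0.021  0.1   ]
(array([ 0.6111, -0.028 ,  0.1201]), np.float64(0.00271096523354267)) (array([0.5953, 0.0193, 0.09  ]), np.float64(0.003449560622090101))
[array([0.6047, 0.2759]), array([0.671 , 0.0512]), array([0.5107, 0.0038])] [array([0.4492, 0.2286]), array([0.5194, 0.0069]), array([0.6753, 0.0552])]
```

```bash
cat > go.py <<'E'
import sys
from fit import *
o=telemetry.get_obs(); p=np.array(o["ee_pos"]); Rm=R.from_euler('xyz',o["eef_rot"])
x=Rm.as_matrix()[:,0]; yaw=np.degrees(np.arctan2(x[1],x[0]))
print("t",o["time_s"],"p",p,"rpy",np.array(o["eef_rot"]),"yaw",yaw,"F",np.array(o["force"]),"w",o["grip_width"],o["grip_force"],"q",np.array(o["qpos"]))
for a in sys.argv[1:]:
    t=np.array([float(v) for v in a.split(",")]); d=t[:3]-p; dy=(t[3]-yaw+90)%180-90
    print("tool delta",Rm.inv().apply(d),"roll",-np.radians(dy)); 
    p=t[:3]; yaw+=dy; Rm=R.from_euler('z',dy,degrees=True)*Rm
E
python3 go.py .605,-.0066,.24,22.2 .605,-.0066,.14,22.2
```

```text
t 1.3 p [0.1476 0.5298 0.1729] rpy [ 3.1416 -0.      2.8698] yaw 164.42484818361777 F [ 0.7262 -0.0618  0.1166] w 0.0937754150784517 0.0 q [ 1.2324  0.2999  1.521   0.      1.3207 -0.0666]
tool delta [-0.5846 -0.3939 -0.0672] roll -0.6593007746365862
tool delta [-0.  -0.   0.1] roll -0.0
```

Call:
move_arm --pt "0 0 -0.035 0" --pt "0 0 -0.035 0" --pt "-0.039 -0.0263 0 0" --pt "-0.039 -0.0263 0 0" --pt "-0.039 -0.0263 0 0" --pt "-0.039 -0.0263 0 0" --pt "-0.039 -0.0263 0 0" --pt "-0.039 -0.0263 0 0" --pt "-0.039 -0.0263 0 0" --pt "-0.039 -0.0263 0 0" --pt "-0.039 -0.0263 0 0" --pt "-0.039 -0.0263 0 0" --pt "-0.039 -0.0263 0 0" --pt "-0.039 -0.0263 0 0" --pt "-0.039 -0.0263 0 0" --pt "-0.039 -0.0263 0 0" --pt "-0.039 -0.0263 0 0" --pt "0 0 0 -0.165" --pt "0 0 0 -0.165" --pt "0 0 0 -0.165" --grip 0 --force 30

```text
time_s: 3.8
ee_pos: [0.6053, -0.0074, 0.2427]
eef_rot: [3.141, -0.0, -2.913]
force: [-0.3, 0.6, -0.4]
grip_width: 0.0001
grip_force: 0.0
```

Call:
move_arm --pt "0 0 0 -0.165" --pt "0 0 0.03 0" --pt "0 0 0.04 0" --pt "0 0 0.02 0" --pt "0 0 0 0"

```text
time_s: 4.42
ee_pos: [0.6046, -0.0072, 0.1516]
eef_rot: [3.14, -0.002, -2.753]
force: [0.7, -0.9, 0.5]
grip_width: 0.0004
grip_force: 0.0
```

```bash
python3 go.py .605,-.0066,.14,22.2 .605,-.0066,.068,22.2
python3 - <<'E'
from h import *
cv2.imwrite("pics/s1.png",cv2.resize(cams.camera("scene")[120:290,200:420],None,fx=3.5,fy=3.5,interpolation=2))
E
```

```text
t 4.425 p [ 0.6046 -0.0072  0.1516] rpy [ 3.1404 -0.0025 -2.7534] yaw -157.75558787593084 F [ 0.6805 -0.8981  0.4541] w 0.00035954395099033947 0.0 q [-0.0725  0.4404  1.3799 -0.0001  1.324  -2.0315]
tool delta [-0.0006  0.0004  0.0116] roll 0.0007751377928107181
tool delta [-0.0002 -0.0001  0.072 ] roll -0.0
```

View pics/s1.png

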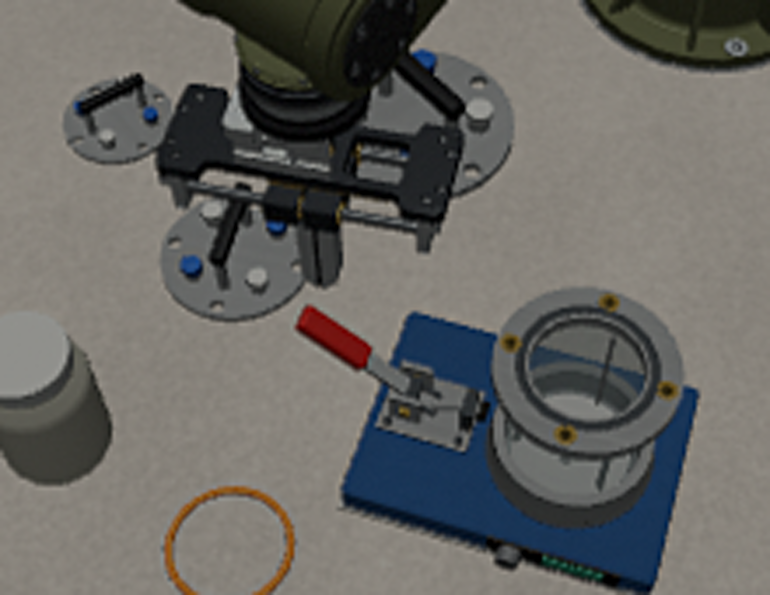

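The fingertips show at about (320,283) in the crop, just up-image of the red grip at (335,338), which would fit a tool above it. I check that by projecting the points.

Run:
```python
from fit import *
for p in((.6046,-.0072,.1516),(.6049,-.0066,.112),(.6111,-.028,.12)): print(((proj("scene",p)-[200,120]+.5)*3.5-.5))
```

```text
[326.9887 303.7398]
[330.2492 333.8374]
[301.161  319.7546]
```

Run:
```python
from h import *
im=cams.camera("scene"); k=10
c=cv2.resize(im[165:225,260:330],None,fx=k,fy=k,interpolation=2)
for dz in(0,.02,.04,.06):
    q=(proj("scene",(.6046,-.0072,.1516+dz))-[260,165]+.5)*k
    cv2.circle(c,tuple(int(v) for v in q),3,(0,255,0),-1)
cv2.imwrite("pics/z1.png",c)
t=cams.camera("top"); print(proj("top",(.6046,-.0072,.1516)))
```

```text
[341.00534569 175.10527263]
```

View pics/z1.png

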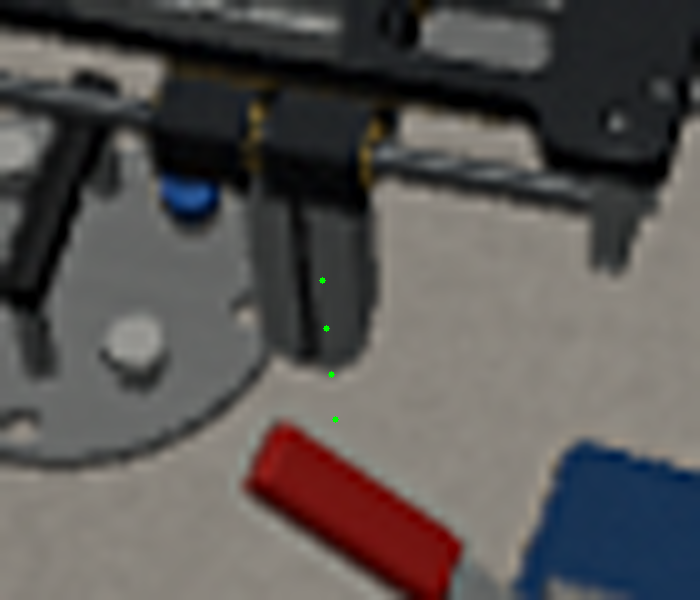

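Run:
```python
from h import *
for c in("scene","top"): print(c,proj(c,(0,0,0)),proj(c,(0,0,.03)), [proj(c,(.1*np.cos(a),.1*np.sin(a),.0)).round(0).tolist() for a in np.arange(8)*np.pi/4])
print(telemetry.get_obs()["ee_pos"],proj("scene",telemetry.get_obs()["ee_pos"]))
print(proj("scene",(.1476,.5298,.1729)),proj("top",(.1476,.5298,.1729)))
im=cams.camera("top"); s=cv2.imread("pics/scene0.png")[90:215,530:640]; t=cv2.imread("pics/top0.png")[320:400,280:410]
v=cams.camera("top")[120:240,280:410]
k=5
def mk(a): return cv2.resize(a,(400,375),interpolation=2)
S=cv2.resize(s,None,fx=3,fy=3,interpolation=2);T=cv2.resize(t,None,fx=3,fy=3,interpolation=2);V=cv2.resize(v,None,fx=3,fy=3,interpolation=2)
out=np.zeros((620,800,3),np.uint8); out[:375,:330]=S; out[:360,340:730]=V; out[376:616,:390]=T
cv2.imwrite("pics/m.png",out[:600])
```

```text
scene [399.67658341 113.37527127] [401.24893275 106.89702458] [[386.0, 130.0], [408.0, 134.0], [425.0, 125.0], [427.0, 110.0], [413.0, 98.0], [392.0, 95.0], [375.0, 102.0], [372.0, 117.0]]
top [343.1691438  380.07462889] [343.61000578 383.00624268] [[342.0, 346.0], [319.0, 356.0], [310.0, 381.0], [321.0, 405.0], [344.0, 415.0], [367.0, 404.0], [376.0, 379.0], [365.0, 355.0]]
[ 0.6058148  -0.00730203  0.15416997] [292.68504494 206.17707287]
[568.49628434 179.79941408] [147.16921039 346.0826972 ]
```

View pics/m.png

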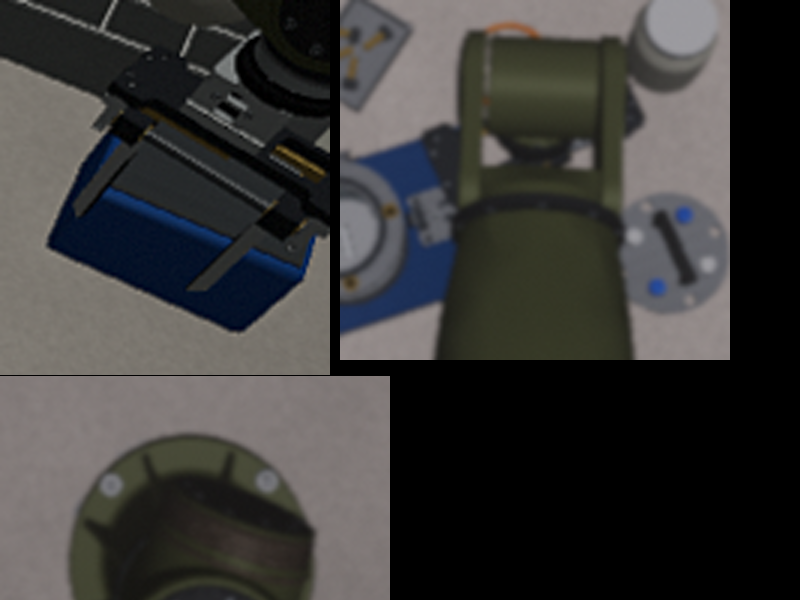

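The fingertips appear about 5 px off from the projected TCP, which could be a height or a lateral offset. I'll descend in small steps and use contact with the lever to tell which; contact is expected near z = 0.127.

Call:
move_arm --pt "0 0 0.008 0" --pt "0 0 0.008 0" --pt "0 0 0.004 0" --pt "0 0 0 0"

```text
time_s: 5.18
ee_pos: [0.6051, -0.0072, 0.1324]
eef_rot: [3.141, -0.001, -2.753]
force: [0.3, -0.2, 0.1]
grip_width: 0.0005
grip_force: 0.0
```

Call:
move_arm --pt "0 0 0.004 0" --pt "0 0 0.004 0" --pt "0 0 0 0"

```text
time_s: 5.55
ee_pos: [0.6051, -0.0072, 0.1245]
eef_rot: [3.141, -0.001, -2.753]
force: [0.5, 0.6, -0.1]
grip_width: 0.0003
grip_force: 0.0
```

Call:
move_arm --pt "0 0 0.004 0" --pt "0 0 0.004 0" --pt "0 0 0 0"

```text
time_s: 5.92
ee_pos: [0.6051, -0.0073, 0.1164]
eef_rot: [3.141, -0.001, -2.753]
force: [-0.9, -0.0, 0.0]
grip_width: 0.0005
grip_force: 0.0
```

Run:
```python
from h import *
p=telemetry.get_obs()["ee_pos"]; print(p)
im=cams.camera("scene"); k=8
c=cv2.resize(im[165:235,255:345],None,fx=k,fy=k,interpolation=2)
for dz in(0,.02):
    q=(proj("scene",np.array(p)+[0,0,dz])-[255,165]+.5)*k
    cv2.circle(c,tuple(int(v) for v in q),3,(0,255,0),-1)
cv2.imwrite("pics/z2.png",c)
```

```text
[ 0.60507282 -0.00726477  0.11641648]
```

View pics/z2.png

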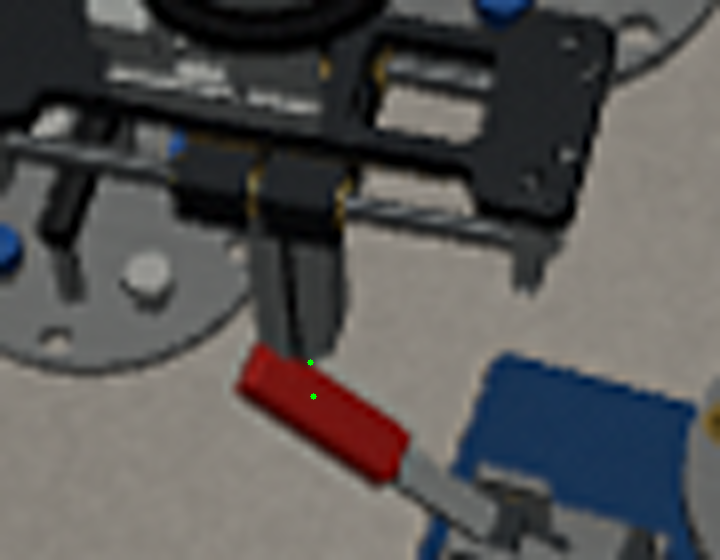

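Run:
```python
from fit import *
for px_,p in(((575.8,174.2),(.1476,.5298,.1729)),((291,201.2),(.6058,-.0073,.154))):
    for dz in (0,.01,.02): print(dz,at_z("scene",px_,p[2]+dz)-p)
t=cv2.imread("pics/top0.png")[330:385,60:180]
cv2.imwrite("pics/t0.png",cv2.resize(t,None,fx=6,fy=6,interpolation=2))
```

```text
0 [-0.0295  0.0107  0.    ]
0.01 [-0.0182  0.008   0.01  ]
0.02 [-0.0068  0.0053  0.02  ]
0 [-0.0095 -0.0124  0.    ]
0.01 [-0.0045 -0.0079  0.01  ]
0.02 [ 0.0005 -0.0034  0.02  ]
```

View pics/t0.png

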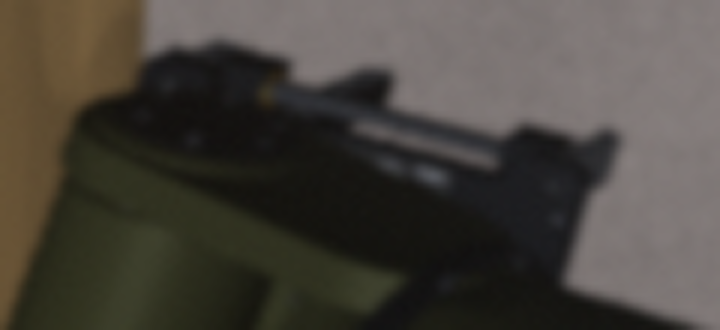

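Call:
move_arm --pt "0 0 0.004 0" --pt "0 0 0.004 0" --pt "0 0 0 0"

```text
time_s: 6.35
ee_pos: [0.6051, -0.0073, 0.1084]
eef_rot: [3.141, -0.001, -2.753]
force: [0.5, -0.0, -0.4]
grip_width: 0.0004
grip_force: 0.0
```

Call:
move_arm --pt "0 0 0.004 0" --pt "0 0 0.002 0" --pt "0 0 0 0"

```text
time_s: 6.72
ee_pos: [0.6052, -0.0073, 0.1026]
eef_rot: [3.141, -0.0, -2.753]
force: [-0.7, 0.2, -0.3]
grip_width: 0.0005
grip_force: 0.0
```

Run:
```python
from h import *
def m(im):
    im=im.astype(int)[198:228,280:312]; b,g,r=im[...,0],im[...,1],im[...,2]; red=(r>1.8*g)&(r>1.8*b)&(r>50)
    dark=(r<78)&(abs(r-b)<25)
    return red,dark
a=cv2.imread("pics/scene0.png"); b=cams.camera("scene")
ra,da=m(a);rb,db=m(b)
for i in range(30): print(198+i,"".join("#" if x else "." for x in ra[i]),"".join("#" if x else ("o" if d else ".") for x,d in zip(rb[i],db[i])))
p=np.array(telemetry.get_obs()["ee_pos"]); print(p,[proj("scene",p+[0,0,d]).round(1) for d in(0,.02)])
```

```text
198 ................................ ......oooooooooooo.............o
199 ................................ ......oooooooooooo..............
200 ................................ ......oooooooooooo..............
201 ................................ ......oooooooooooo..............
202 ................................ .....ooooooooooooo..............
203 ................................ ....o..ooooooooooo..............
204 ................................ ...o...ooooooooooo..............
205 ................................ .oo....oooooooooooo.............
206 ................................ oo.....oooooooooooo.............
207 ........#....................... .......ooooooooooo..............
208 .......####..................... .......ooooooooooo..............
209 ......######.................... ......##oooooooooo..............
210 ......########.................. ......##oooooooooo..............
211 .....##########................. .....####oooooooo...............
212 .....############............... .....#####.o.ooo................
213 .....#############.............. .....########
[... 384 characters left out ...]
....############...... ............o#############......
220 ...............###########...... ...............###########......
221 .................#########...... ...............o##########......
222 ...................######....... ..................#######.......
223 ....................#####....... ..................o######.......
224 ......................###....... .....................####......o
225 ................................ .....................o..o.......
226 ................................ .........................oo.....
227 ................................ ...........................o....
[ 0.60526563 -0.00725613  0.10280362] [array([293.9, 216.9]), array([293.5, 212.8])]
```

The finger silhouette now overlaps the front of the lever and ends at row 212.5. That matches a real fingertip about 20 mm above the reported TCP. I keep descending to contact.

Call:
move_arm --pt "0 0 0.003 0" --pt "0 0 0.003 0" --pt "0 0 0 0"

```text
time_s: 7.15
ee_pos: [0.6051, -0.0073, 0.0965]
eef_rot: [3.141, -0.001, -2.753]
force: [0.3, -1.1, -0.1]
grip_width: 0.0002
grip_force: 0.0
```

Call:
move_arm --pt "0 0 0.003 0" --pt "0 0 0.003 0" --pt "0 0 0 0"

```text
time_s: 7.52
ee_pos: [0.6051, -0.0073, 0.0905]
eef_rot: [3.141, -0.0, -2.753]
force: [1.0, -0.3, 0.6]
grip_width: 0.0004
grip_force: 0.0
```

```bash
cat > asc.py <<'E'
from h import *
def m(im):
    im=im.astype(int)[198:232,280:312]; b,g,r=im[...,0],im[...,1],im[...,2]; red=(r>1.8*g)&(r>1.8*b)&(r>50)
    return red,(r<78)&(abs(r-b)<25)
b=cams.camera("scene"); rb,db=m(b)
for i in range(6,34): print(198+i,"".join("#" if x else ("o" if d else ".") for x,d in zip(rb[i],db[i])))
p=np.array(telemetry.get_obs()["ee_pos"]); print(p,[proj("scene",p+[0,0,d]).round(1) for d in(0,.02)])
E
python3 asc.py
```

```text
204 ...o...oooooooooooo.............
205 .oo....oooooooooooo.............
206 oo.....oooooooooooo.............
207 .......oooooooooooo.............
208 .......oooooooooooo.............
209 ......##ooooooooooo.............
210 ......##ooooooooooo.............
211 .....###oooooooooo..............
212 .....###oooooooooo..............
213 .....####oooooooo#..............
214 ......####ooooooo###............
215 ......o####o#oo.#####...........
216 .........##############.........
217 .........o##############........
218 ............#############.......
219 ............o#############......
220 ...............###########......
221 ...............o##########......
222 ..................#######.......
223 ..................o######.......
224 .....................####......o
225 .....................o..o.......
226 .........................oo.....
227 ...........................o....
228 ............................oo..
229 .............................oo.
230 ...............................o
231 ............................o...
[ 0.6052145  -0.00724101  0.09071323] [array([294.1, 219.3]), array([293.8, 215.3])]
```

Call:
move_arm --pt "0 0 0.003 0" --pt "0 0 0.003 0" --pt "0 0 0 0"

```text
time_s: 7.95
ee_pos: [0.6054, -0.0072, 0.0848]
eef_rot: [3.142, 0.0, -2.753]
force: [0.1, 1.3, 2.4]
grip_width: 0.0003
grip_force: 1.3
```

Call:
move_arm --pt "0 0 0.003 0" --pt "0 0 0.003 0" --pt "0 0 0 0"

```text
time_s: 8.32
ee_pos: [0.6052, -0.0072, 0.0786]
eef_rot: [3.141, -0.0, -2.753]
force: [0.6, 1.1, 4.5]
grip_width: 0.0007
grip_force: 1.7
```

```bash
python3 asc.py
```

```text
204 ...o...oooooooooooo.............
205 .oo....oooooooooooo.............
206 oo.....oooooooooooo.............
207 .......oooooooooooo.............
208 .......oooooooooooo.............
209 .....###ooooooooooo.............
210 .....###ooooooooooo.............
211 ....####ooooooooooo.............
212 ....####ooooooooooo.............
213 ...#####ooooooooooo.............
214 ...#####oooooooooo..............
215 ...#####oooooooooo#.............
216 ....o#####ooooooo.##............
217 .......####oooooo#####..........
218 ........################........
219 .........o###############.......
220 ...........o#############.......
221 ..............###########.......
222 ..............o##########.......
223 ................o#######........
224 ...................#####........
225 ...................o###o........
226 ........................o.......
227 ..........................o.....
228 ...........................oo...
229 .............................o..
230 ...............................o
231 ................................
[ 0.60521566 -0.0071587   0.07871445] [array([294.4, 221.6]), array([294. , 217.7])]
```

Contact at a reported z of about 0.087, and the lever is moving. I keep pressing.

Call:
move_arm --pt "0 0 0.005 0" --pt "0 0 0.005 0" --pt "0 0 0.005 0" --pt "0 0 0 0"

```text
time_s: 8.88
ee_pos: [0.6052, -0.0073, 0.0636]
eef_rot: [3.141, -0.0, -2.753]
force: [-0.0, 0.8, 4.6]
grip_width: 0.0005
grip_force: 1.7
```

Call:
move_arm --pt "0 0 0.004 0" --pt "0 0 0.004 0" --pt "0 0 0 0"

```text
time_s: 9.25
ee_pos: [0.605, -0.0072, 0.0553]
eef_rot: [3.141, -0.001, -2.753]
force: [1.1, 0.4, 2.2]
grip_width: 0.0004
grip_force: 0.9
```

```bash
python3 asc.py
```

```text
204 oooooooo.ooooooooo..o...........
205 oooooooooooooooooo..oooo........
206 oooooooooooooooooo.ooo....ooo...
207 oooooooooooooooooo.ooooooooo...o
208 .....ooooooooooooo......oooooooo
209 ........ooooooooooo..........ooo
210 ........ooooooooooo.............
211 ........ooooooooooo.............
212 ........ooooooooooo.............
213 ..###...ooooooooooo.............
214 .#######ooooooooooo.............
215 .#######ooooooooooo.............
216 ########.oooooooooo.............
217 #########oooooooooo.............
218 #########oooooooooo.............
219 #########ooooooooo#.............
220 .o#######ooooooooo####..........
221 .....######ooooooo#####.........
222 ......o#####o#o.#######.........
223 ........o##############.........
224 ...........o##########..........
225 .............o########........o.
226 ...............o######..........
227 ..................o##oo.........
228 ........................o.......
229 ..........................oo....
230 ............................oo..
231 ............................o.oo
[ 0.6049845  -0.00713226  0.05544546] [array([294.9, 226. ]), array([294.5, 222.2])]
```

Call:
move_arm --pt "0 0 0.004 0" --pt "0 0 0.003 0" --pt "0 0 0 0"

```text
time_s: 9.68
ee_pos: [0.6049, -0.0072, 0.0482]
eef_rot: [3.141, -0.001, -2.753]
force: [0.6, -0.4, 0.7]
grip_width: 0.0005
grip_force: 0.0
```

```bash
python3 asc.py|tail -22
```

```text
211 ........ooooooooooo............o
212 ........ooooooooooo.............
213 ........ooooooooooo.............
214 ........ooooooooooo.............
215 ..#.....ooooooooooo.............
216 .#####...oooooooooo.............
217 #########ooooooooooo............
218 #########oooooooooo.............
219 #########oooooooooo.............
220 #########oooooooooo.............
221 #########ooooooooo##............
222 o#########.ooooooo#####.........
223 ..oo########o#ooo.####..........
224 .....o################..........
225 ........o#############........o.
226 ...........o#########o..........
227 ..............o######o..........
228 .................o###oo.........
229 ........................oo......
230 ..........................oo....
231 ............................ooo.
[ 0.60500843 -0.00717246  0.04846204] [array([295. , 227.3]), array([294.6, 223.5])]
```

Force dropped to zero, so the lever is over centre. The fingertip offset is +20 mm in z. I raise the arm, move over the plate and check the lever.

```bash
python3 go.py .6050,-.0072,.148,22.2 .535,-.1654,.11,22.2
```

```text
t 9.725 p [ 0.605  -0.0072  0.0485] rpy [ 3.1412 -0.0007 -2.7534] yaw -157.75565669606414 F [0.6296 0.2083 0.4274] w 0.00039370138906664304 0.0 q [-0.0724  0.5442  1.4791  0.0001  1.1191 -2.0315]
tool delta [ 0.0001  0.     -0.0995] roll 0.000773936654893582
tool delta [ 0.1246 -0.12    0.038 ] roll -0.0
```

Call:
move_arm --pt "0 0 -0.02 0" --pt "0 0 -0.04 0" --pt "0 0 -0.04 0" --pt "0 0 0 0"

```text
time_s: 10.22
ee_pos: [0.6066, -0.0073, 0.1521]
eef_rot: [-3.139, 0.005, -2.753]
force: [0.8, -0.3, 0.1]
grip_width: 0.0005
grip_force: 0.0
```

Call:
move_arm --pt "0.0208 -0.02 0 0" --pt "0.0208 -0.02 0 0" --pt "0.0208 -0.02 0 0" --pt "0.0208 -0.02 0 0" --pt "0.0208 -0.02 0 0" --pt "0.0208 -0.02 0 0" --pt "0 0 0.03 0" --pt "0 0 0.01 0" --pt "0 0 0 0" --pt "0 0 0 0" --grip 0.65

```text
time_s: 11.48
ee_pos: [0.5356, -0.1654, 0.1096]
eef_rot: [-3.141, 0.001, -2.753]
force: [0.5, 0.6, 0.7]
grip_width: 0.0613
grip_force: 0.0
```

```bash
python3 go.py .535,-.1654,.11,22.2
python3 - <<'E'
from h import *
p=np.array(telemetry.get_obs()["ee_pos"]); 
im=cams.camera("scene"); k=7
c=cv2.resize(im[140:230,230:340],None,fx=k,fy=k,interpolation=2)
for q3 in(p+[0,0,.02],(.535,-.1654,.05),(.6092,-.0213,.068)):
    q=(proj("scene",q3)-[230,140]+.5)*k
    cv2.circle(c,tuple(int(v) for v in q),3,(0,255,0),-1)
cv2.imwrite("pics/z3.png",c[:600])
E
```

```text
t 11.475 p [ 0.5356 -0.1654  0.1096] rpy [-3.141   0.0007 -2.7529] yaw -157.72695382644335 F [0.4668 0.586  0.7004] w 0.061295604765626864 0.0 q [-0.3648  0.3811  1.5651  0.      1.1944 -2.3244]
tool delta [ 0.0006  0.0002 -0.0004] roll 0.0012748962345474665
```

View pics/z3.png

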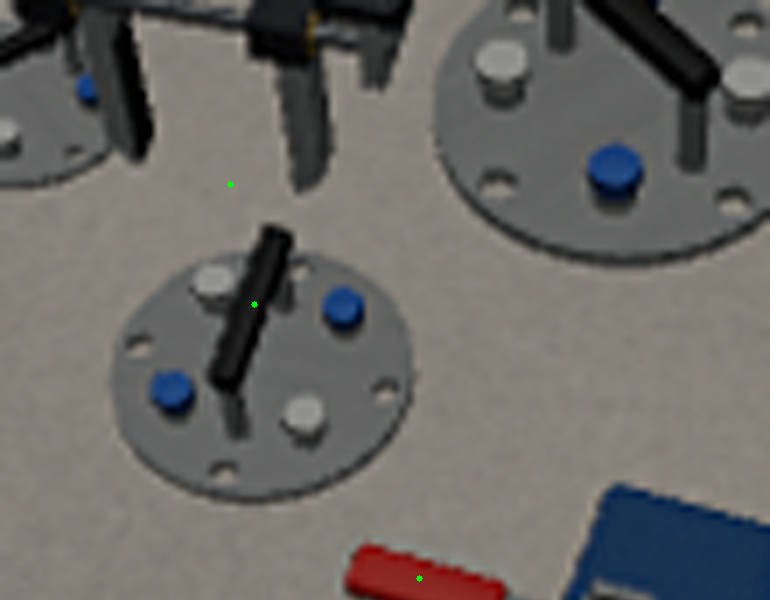

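The lever is down; its pad sits exactly at the projected level position. The handle centre (255,305) matches my estimate, and the fingertips straddle the handle. All the evidence puts the tip at about the reported z + 25 mm. I descend to grasp, watching the force.

Call:
move_arm --pt "0 0 0.03 0" --pt "0 0 0.03 0" --pt "0 0 0.02 0" --pt "0 0 0.012 0" --pt "0 0 0 0"

```text
time_s: 12.15
ee_pos: [0.5352, -0.1655, 0.0168]
eef_rot: [3.141, -0.0, -2.753]
force: [-0.1, 1.2, 0.4]
grip_width: 0.0608
grip_force: 0.0
```

Call:
move_arm --pt "0 0 0.006 0" --pt "0 0 0.006 0" --pt "0 0 0 0" --pt "0 0 0 0"

```text
time_s: 12.65
ee_pos: [0.5353, -0.1656, 0.005]
eef_rot: [-3.141, 0.0, -2.753]
force: [-0.6, 0.0, 0.0]
grip_width: 0.0611
grip_force: 0.0
```

Call:
move_arm --pt "0 0 0 0" --pt "0 0 0 0" --pt "0 0 0 0" --pt "0 0 0 0" --pt "0 0 0 0" --pt "0 0 0 0" --pt "0 0 0 0" --pt "0 0 0 0" --grip 0 --force 45

```text
time_s: 13.65
ee_pos: [0.5351, -0.1655, 0.0049]
eef_rot: [3.141, -0.0, -2.753]
force: [-1.2, 2.1, 1.3]
grip_width: 0.0133
grip_force: 45.0
```

Call:
move_arm --pt "0 0 -0.005 0" --pt "0 0 -0.01 0" --pt "0 0 -0.01 0" --pt "0 0 0 0" --pt "0 0 0 0"

```text
time_s: 14.28
ee_pos: [0.535, -0.1655, 0.0297]
eef_rot: [3.141, -0.0, -2.753]
force: [-0.5, -0.7, -5.0]
grip_width: 0.0137
grip_force: 45.0
```

The wrist reads about 5 N and the opening is 13.7 mm, so the plate is held. I lift and carry it high over the lever.

```bash
python3 go.py .535,-.1655,.235,22.2 .5496,.1741,.235,15.13
```

```text
t 14.275 p [ 0.535  -0.1655  0.0297] rpy [ 3.1415 -0.0002 -2.7534] yaw -157.75758848145708 F [-0.4825 -0.7043 -5.0226] w 0.013671404520316368 44.99835669994354 q [-0.3655  0.4796  1.6297 -0.      1.0326 -2.3244]
tool delta [ 0.0001  0.0001 -0.2053] roll 0.0007402206393453284
tool delta [-0.1418  0.3089  0.    ] roll 0.12339477811599799
```

Call:
move_arm --pt "0 0 -0.02 0" --pt "0 0 -0.03 0" --pt "0 0 -0.03 0" --pt "0 0 -0.03 0" --pt "0 0 -0.03 0" --pt "0 0 -0.03 0" --pt "0 0 -0.02 0" --pt "0 0 -0.015 0" --pt "0 0 0 0"

```text
time_s: 15.4
ee_pos: [0.5354, -0.1656, 0.2353]
eef_rot: [-3.141, 0.001, -2.753]
force: [-0.6, 0.2, -5.1]
grip_width: 0.0136
grip_force: 45.0
```

Call:
move_arm --pt "-0.005 0.01 0 0" --pt "-0.0091 0.0199 0 0" --pt "-0.0091 0.0199 0 0" --pt "-0.0091 0.0199 0 0" --pt "-0.0091 0.0199 0 0" --pt "-0.0091 0.0199 0 0" --pt "-0.0091 0.0199 0 0" --pt "-0.0091 0.0199 0 0" --pt "-0.0091 0.0199 0 0" --pt "-0.0091 0.0199 0 0" --pt "-0.0091 0.0199 0 0" --pt "-0.0091 0.0199 0 0" --pt "-0.0091 0.0199 0 0" --pt "-0.0091 0.0199 0 0" --pt "-0.0091 0.0199 0 0" --pt "-0.0091 0.0199 0 0" --pt "-0.004 0.01 0 0" --pt "0 0 0 0.06" --pt "0 0 0 0.063" --pt "0 0 0 0"

```text
time_s: 17.9
ee_pos: [0.5492, 0.1843, 0.2346]
eef_rot: [-3.142, -0.0, -2.876]
force: [0.6, -0.4, -5.6]
grip_width: 0.0133
grip_force: 45.0
```

Call:
move_arm --pt "0 0 0 0" --pt "0 0 0 0"

```text
time_s: 18.15
ee_pos: [0.5493, 0.1843, 0.2348]
eef_rot: [-3.142, -0.0, -2.876]
force: [-0.4, -0.0, -4.6]
grip_width: 0.0137
grip_force: 45.0
```

```bash
python3 go.py .5496,.1741,.185,15.13
python3 - <<'E'
from h import *
p=np.array(telemetry.get_obs()["ee_pos"])
for c in("scene","top"):
    im=cams.camera(c); cv2.imwrite(f"pics/h_{c}.png",im)
    for q in("head_hole0","head_grip","thread0"): print(c,q,[(np.round(r["centre"],1).tolist(),round(r["conf"],2)) for r in nets.mark_of(c,q)[:10]])
    print([proj(c,(p[0]+.055*np.cos(a),p[1]+.055*np.sin(a),p[2]-.005+.0035)).round(1).tolist() for a in np.radians(15.1)+np.arange(4)*np.pi/2])
E
```

```text
t 18.15 p [0.5493 0.1843 0.2348] rpy [-3.1416 -0.     -2.8757] yaw -164.76655899371443 F [-0.3521 -0.0482 -4.6078] w 0.013679327024215468 44.9984085559845 q [ 0.2604  0.3286  1.3405 -0.      1.4725 -1.5762]
tool delta [ 0.0024 -0.0099  0.0498] roll 0.001805386141259989
scene head_hole0 [([223.1, 160.7], 0.75), ([300.5, 144.1], 0.74), ([344.3, 219.5], 0.74), ([243.9, 145.8], 0.73), ([334.1, 167.4], 0.64), ([378.6, 192.7], 0.63), ([367.3, 230.9], 0.59)]
scene head_grip [([374.6, 202.4], 0.84), ([320.2, 141.7], 0.69), ([229.9, 146.3], 0.67), ([358.4, 245.7], 0.59)]
scene thread0 [([348.0, 216.9], 0.9), ([391.0, 229.7], 0.76), ([359.0, 244.1], 0.74)]
[[368.7, 231.1], [399.7, 217.8], [381.6, 191.5], [351.6, 203.6]]
top head_hole0 [([355.9, 265.6], 0.97), ([452.5, 210.1], 0.94), ([444.1, 228.7], 0.91), ([399.4, 276.6], 0.9), ([274.3, 211.3], 0.71)]
top head_grip [([454.5, 219.2], 0.79), ([380.7, 272.5], 0.6), ([268.3, 191.7], 0.46)]
top thread0 [([294.3, 189.2], 0.66), ([285.8, 213.7], 0.64)]
[[265.8, 172.2], [251.5, 197.4], [276.9, 211.2], [291.0, 185.8]]
```

Call:
move_arm --pt "0.0012 -0.005 0 0.002" --pt "0.0012 -0.005 0 0" --pt "0 0 0 0" --pt "0 0 0 0" --pt "0 0 0 0"

```text
time_s: 19.18
ee_pos: [0.5496, 0.1741, 0.2349]
eef_rot: [3.142, 0.0, -2.878]
force: [-0.4, -0.4, -4.1]
grip_width: 0.0134
grip_force: 45.0
```

```bash
cat > ports.py <<'E'
from fit import *
def blobs(im,c,pose,zu,win=6):
    hsv=cv2.cvtColor(im,cv2.COLOR_BGR2HSV); out=[]
    for i,(sx,sy) in enumerate([(1,1),(-1,1),(-1,-1),(1,-1)]):
        cs,sn=np.cos(pose[2]),np.sin(pose[2]); q=(pose[0]+.029*(cs*sx-sn*sy),pose[1]+.029*(sn*sx+cs*sy),zu+.022)
        u=proj(c,q); x0,y0=int(round(u[0]))-win,int(round(u[1]))-win
        w=hsv[y0:y0+2*win+1,x0:x0+2*win+1].astype(int); m=(w[...,0]>100)&(w[...,0]<125)&(w[...,1]>130)&(w[...,2]>100)
        wh=(w[...,1]<40)&(w[...,2]>135)
        for nm,mm in(("blue",m),("white",wh)):
            if mm.sum()>=5:
                y,x=np.nonzero(mm); out.append((c,i,nm,int(mm.sum()),np.array([x0+x.mean(),y0+y.mean()])-u))
    return out
E
python3 - <<'E'
from ports import *
for c in("scene","top"):
    for r in blobs(cv2.imread(f"pics/{c}0.png"),c,(.535,-.1654,.3867),0): print("init",r)
p=np.array(telemetry.get_obs()["ee_pos"]);print(p)
for c in("scene","top"):
    im=cams.camera(c); cv2.imwrite(f"pics/h2_{c}.png",im)
    for dy in(0,np.pi):
        for r in blobs(im,c,(p[0],p[1],np.radians(15.1)+dy),p[2]-.005): print(dy,r)
E
```

```text
init ('scene', 0, 'white', 12, array([-0.5186,  0.1062]))
init ('scene', 1, 'blue', 17, array([-0.6152,  0.2935]))
init ('scene', 2, 'white', 9, array([-0.0557,  0.0428]))
init ('scene', 3, 'blue', 19, array([-0.5644,  0.373 ]))
init ('top', 0, 'white', 8, array([-0.1296, -0.3492]))
init ('top', 1, 'blue', 18, array([-0.4345, -0.0796]))
init ('top', 2, 'white', 8, array([-0.2951,  0.0451]))
init ('top', 3, 'blue', 19, array([-0.4778, -0.0306]))
[0.5496 0.1741 0.2349]
0 ('scene', 0, 'white', 36, array([-0.4946,  0.276 ]))
0 ('scene', 1, 'blue', 36, array([-0.5033,  0.3163]))
0 ('scene', 2, 'white', 28, array([-0.98 ,  0.053]))
0 ('scene', 3, 'blue', 39, array([-0.7087,  0.3523]))
3.141592653589793 ('scene', 0, 'white', 28, array([-0.98 ,  0.053]))
3.141592653589793 ('scene', 1, 'blue', 39, array([-0.7087,  0.3523]))
3.141592653589793 ('scene', 2, 'white', 36, array([-0.4946,  0.276 ]))
3.141592653589793 ('scene', 3, 'blue', 36, array([-0.5033,  0.3163]))
```

The port residuals match the at-rest ones to about 0.2 px, so the plate is centred, level and aligned over the vessel. I descend 50 mm to the 15 mm gap.

Call:
move_arm --pt "0 0 0.01 0" --pt "0 0 0.01 0" --pt "0 0 0.01 0" --pt "0 0 0.01 0" --pt "0 0 0.006 0" --pt "0 0 0.004 0" --pt "0 0 0 0" --pt "0 0 0 0" --pt "0 0 0 0" --pt "0 0 0 0" --pt "0 0 0 0" --pt "0 0 0 0"

```text
time_s: 20.78
ee_pos: [0.5496, 0.174, 0.1849]
eef_rot: [-3.142, -0.0, -2.878]
force: [0.2, 0.3, -4.6]
grip_width: 0.0138
grip_force: 45.0
```

```bash
python3 go.py .5496,.1741,.185,15.13
python3 - <<'E'
from ports import *
p=np.array(telemetry.get_obs()["ee_pos"])
im=cams.camera("scene"); cv2.imwrite("pics/h3.png",im)
for r in blobs(im,"scene",(p[0],p[1],np.radians(15.1)),p[2]-.005): print(r)
b,g,r=[im[...,i].astype(int) for i in range(3)]
m=((r>1.8*g)&(r>1.8*b)&(r>50))[195:240,270:315]; y,x=np.nonzero(m); print("lever red rows",y.min()+195,y.max()+195,"cols",x.min()+270,x.max()+270)
E
```

```text
t 20.775 p [0.5496 0.174  0.1849] rpy [-3.1416 -0.     -2.8784] yaw -164.92075154227018 F [ 0.1993  0.3448 -4.5998] w 0.013785174846810607 44.99839246273041 q [ 0.2431  0.3504  1.4263 -0.      1.3649 -1.5909]
tool delta [-0.      0.0001 -0.0001] roll -0.0008857815130796697
('scene', 0, 'white', 35, array([-0.6465,  0.3857]))
('scene', 1, 'blue', 35, array([-0.4956,  0.215 ]))
('scene', 2, 'white', 27, array([-0.9104, -0.5446]))
('scene', 3, 'blue', 35, array([-0.7718,  0.372 ]))
lever red rows 218 229 cols 279 301
```

```bash
python3 -c "
from station import hand_in
print(hand_in())"
```

```text
the job is handed in; nothing more can be done
None
```

The job is handed in: the clamp lever is latched down, and the arm is holding the middle-sized head plate level and at rest, about 15 mm above the flange with its four holes over the threads.

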